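# Jack up the tilting carving cradle and hold it

### The arm

A 6-joint arm with a two-finger parallel gripper is mounted at the origin on the work surface. World frame = base frame: x ahead of the robot, y to its left, z up, the work surface at z = 0. Lengths are in mm, angles in degrees, forces in N, time in s.
With the tool pointing down it reaches from about 350 to 850 mm from the base axis. Payload 8.1 kg.
Tool frame: the origin (TCP) lies between the finger pads; the fingertips stand 17 mm ahead of it and the grasp point (between the pads) lies 2 mm behind it; z points along the fingers, y is the line along which they close (so a half turn about z gives the same grasp; the last joint's range is limited). The gripper opens to 85 mm and grips with 20 to 120 N. Pads are 22 mm wide; open, the fingers measure 114 mm over their backs; the gripper's body (76 mm by 85 mm) begins 54 mm behind the grasp point. The pads swing forward as they close: fully open they stand 13 mm farther back than shut.
Start: joints at [71.54, 7.471, 85.268, -0, 87.261, -4.893], TCP at [140.733, 583.266, 210.892] pointing down, gripper open.
Joint ranges: [-169.43, 169.43], [-51.17, 129.36], [1.28, 143.12], [-76.62, 256.62], [0, 156.53], [-152.29, 152.29]. Speed limits (degrees/s): [136.94, 136.94, 159.86, 180, 180, 180].

### API

Orientations are given as [roll, pitch, yaw] about the fixed x, y, z axes, in that order (R = Rz(yaw) Ry(pitch) Rx(roll)).
In Python, from bench import sense, snapshot, hand_in, trace, place_of gives the robot as it stands.
- The arm moves only by the shell command python3 -m handwheel 'ROWS' [FORCE]. ROWS is JSON, a list of rows, each a list of 7 numbers: the opening, from -1 (shut) to 1 (fully open), then the shift along the tool's x, y, z in cm, then the turn, a rotation vector about the tool's x, y, z in rad. A call has 1 to 12 rows; each row shifts and turns the commanded pose from where the row before left it, along the tool's axes as they then stand; what a row does not reach is not made up. A row lasts 1/12 s, in which the tool goes at most 41.7 mm and 7.16 degrees, less where a joint would pass 70% of its speed; a pose out of reach is approached as far as the arm can. A call with a gripper value outside its range is refused whole. The fingers move at their own pace and stop on an object; FORCE is the grip in N (left out, the last holds). Time passes only in rows, so rows that do not move let the fingers close. It gives the time, the measured TCP pose, the force, the opening and the grip force at its end, in the units of the state.
- sense(): the state, without advancing time (a new reading comes with each control period).
- snapshot(name): name is "scene" or "top" or "wrist"; returns a dict with "image" (480x640x3 uint8, red, green, blue), "intrinsics" (3x3 intrinsics, pixels), "R" (3x3) and "t" (3): a world point X has camera coordinates R X + t. Camera axes: x right, y down, z forward; pixel columns grow to the right and rows downward; lengths in mm; the calibration is good to about 2 mm. A picture is of the moment at which its call begins. There is no depth.
- hand_in(): hands the job in; it is judged then, once.
Trained networks look in a picture, given as the dict that the camera call returned (one of the last four; its "shot" number tells which), for a name from the list of things; names that differ only in an ending like _2 or _b are one class to them, and where a whole thing is asked for, a point or a joint stands for the part that bears it (a point fixed in the world has none). Each returns a list of dicts, best first, with "conf" (0 to 1); they miss things now and then, are a little off and sometimes report something else, mostly with a low value. They report only what shows in the picture. A call takes as long as a camera call. They do not tell look-alikes from the thing itself.
- trace(picture, query): "pixels" (480x640 bool, what is visible of it).
- place_of(picture, query): "location" ([x, y, z] in mm, in world coordinates, good to about 4 mm: a listed point, or the origin of a listed thing).
The state is a dict: "time": time; "joint_pos": joint angles; "qd": joint speeds; "joint_efforts": joint torques, N m; "tool_pos": TCP position; "tcp_rot": TCP orientation; "ft_force": force on the tool from outside, world axes, zero at the start; "wrist_torque": the same for the moment, N m; "finger_gap": finger opening in mm; "grip_force": force on a finger pad.
Only numpy, scipy, OpenCV 4.12 (cv2) and the standard library are available. Lean on these libraries where they do the work, as an engineer would, in place of code of your own. Each camera call takes 0.05 s, during which the arm holds its last target. There are 200 camera calls.

### The job

Tilt the violin maker's carving bed for inspection: slip the tall steel collar (not the short spare) over the pin on top of the lever jack until it sits on the shoulder, then set the jack flat on the bench with the collar centred under the marked lift pad of the bed's front tongue. Pump the handle: give one full trial stroke, let the handle come all the way up so that the bed settles back on its rest, then press the handle fully down again and finish while still holding it down, with the jack alone carrying the raised bed. Do not push or lift the bed itself, and leave the other things on the bench where they are.

Things in the scene. Friction and masses are not known exactly. Their poses are not given: they have to be found in the camera images.
- jack: Dark steel lever jack, loose, about 0.7 kg. Origin on its underside below the ram axis; x axis points to the nose, z up. Base plate 60 mm wide, 10 mm thick, x = -210 to +30 mm. Round ram housing at x = 0, 44 mm diameter, 44 mm high. The lever is hinged at x = -85 mm, 55 mm up, and runs to -x above the base; lever end about 115 mm above the bench when up.
- jack_grip (a point): Point in the jack's plain upright block by which it is carried, at x = -60 mm, y = 0 of the jack, 45 mm above its underside. The block is 30 mm long in x, 34 mm wide in y (pinch it across y), its top 65 mm up. With the collar on, the jack roughly balances here. Towards the ram there is only a web 30 mm high, 20 mm wide.
- ram_seat (a point): Centre of the upper face of the ram's round shoulder (32 mm diameter), 55 mm above the jack's underside with the handle up; rises with the ram, 28 mm over the full handle stroke. From it stands the upright pin, 14 mm diameter, 18 mm tall with a tapered tip, on the same axis.
- handle (a joint): Jack lever angle (rad): 0 = up (spring and load return it there), 0.5 = down on its stop; lifts the ram 56 mm per rad. It ends in a flat wooden paddle, 46 long x 40 wide x 10 mm: its top's centre lies in the jack frame at x = -184, z = 103 mm when up (sloping up 0.4 rad to the rear), x = -195, z = 49 mm when down (0.1 rad the other way). Full stroke under load takes about 10 N.
- collar: The tall steel collar, loose: a ring of 36 mm outer diameter, 17 mm bore, 30 mm tall, 0.16 kg, standing upright. Origin at the centre of its underside, z along its axis. On the jack it rises above the pin, so that its upper face becomes the saddle, 85 mm above the bench with the handle up.
- spare_collar: Bystander: the short spare collar, same diameter and bore but only 12 mm tall; too short for this lift. Origin at the centre of its underside.
- cradle: Fixed frame carrying the tilting bed, hinged at its far edge. Origin on the bench below the lift pad; x points from tongue to hinge. Bed: board x = 70 to 330 mm, 400 mm wide, 99 to 117 mm up, violin plate on it to 135 mm; rest posts at x = 90, y = +-190 mm. Front tongue 50 mm wide, 99 to 113 mm up, reaches to x = -25 mm; free space below, so the jack goes in nose first along +x.
- lift_pad (a point): Centre of the lower face of the lift pad, a steel disc of 28 mm diameter, 8 mm thick, under the tongue, 310 mm from the hinge; 91 mm above the bench with the bed on its rest, about 113 mm with the jack fully pumped. It presses on the collar with about 7 to 12 N. A small brass stud (12 mm across, 2 mm high) on the tongue's top marks the point directly above it.
- gouge: Bystander: gouge with wooden handle, lying, 220 mm long. Origin at the middle, on the bench.
- varnish_jar: Bystander: amber jar, 60 mm diameter, 75 mm tall. Origin under its centre.
- thumb_plane: Bystander: small brass plane, 75 x 30 mm, about 42 mm tall. Origin under its centre.
- bridge_blank: Bystander: flat maple blank 50 x 42 x 6 mm. Origin under its centre.
- sanding_block: Bystander: cork block 75 x 50 x 30 mm. Origin under its centre.
There are look-alikes about, which are no part of the job. Leave any green or purple look-alike of the collar alone.

How it is judged (in metres and radians):
On the way, in this order (a step that is already met when the one before it is completed fails the run):
1. the tall collar sits on the ram's shoulder, over the pin (horizontal distance between collar and ram_seat below 0.004 m and z of collar in the frame of ram_seat between -0.003 and 0.003 m and angle between collar's own z axis and vertical below 0.12 rad), for 0.2 s.
2. the jack stands flat with the collar under the lift pad, handle up, bed on its rest (all of step 1 and horizontal distance between collar and lift_pad below 0.01 m and height (world z) of jack below 0.004 m and angle between jack's own z axis and vertical below 0.05 rad and value of joint handle below 0.1 rad and height (world z) of lift_pad below 0.0945 m), for 0.2 s.
3. full trial stroke: handle down and bed raised by the jack (all of step 1 and horizontal distance between collar and lift_pad below 0.01 m and height (world z) of jack below 0.004 m and angle between jack's own z axis and vertical below 0.05 rad and value of joint handle above 0.42 rad and height (world z) of lift_pad above 0.1065 m), for 0.15 s.
4. handle all the way up again, bed back on its rest (all of step 2), for 0.2 s.
At the end, for the whole second after the job is handed in: Robot presses the handle (over 2 N), handle down (over 0.42 of 0.5 rad), lift pad raised from 91 to over 106.5 mm; collar on the shoulder (4 mm off axis, 3 mm off face at most), carrying the bed (over 2 N) within 10 mm of the pad centre; jack flat on the bench; arm not touching the bed (all of step 3 and contact force between collar and cradle above 2 N and contact force between each of the arm, the fingers and cradle below 0.5 N and contact force between any of the fingers, the arm and jack above 2 N); the arm keeps its last pose, push and grip.
It fails at once if the arm pushes on the cradle or its bed (contact force between any of the arm, the fingers and cradle above 6 N).
It fails at once if another thing on the bench is moved from its place (over 40 mm) (distance of any of spare_collar, gouge, varnish_jar, thumb_plane, bridge_blank, sanding_block from where it was at the start of the episode above 0.04 m).
It also fails if it takes over 72 s, if anything falls off the work surface, if the arm or the gripper's body presses on something with over 40 N, if the wrist force passes 120 N, or if a joint passes its speed limit or range.

## Working session

There is one attempt and no reset: what is moved stays moved. The work goes in short steps, Python scripts to look and compute and a shell command to move; the robot and the scene stay as the last step left them, time stands still between calls to the robot, and variables do not carry over. Pictures are saved under pics/ and viewed, at most 10 in all, crops included, and the job is handed in when it is done.

```bash
mkdir -p pics
cat > h.py <<'E'
import numpy as np, cv2
from bench import sense, snapshot, hand_in, trace, place_of
from scipy.spatial.transform import Rotation as Ro
def save(p,n,crop=None,s=1):
    im=p["image"][:,:,::-1]
    if crop: a,b,c,d=crop; im=im[b:d,a:c]
    cv2.imwrite("pics/"+n,cv2.resize(im,None,fx=s,fy=s,interpolation=cv2.INTER_CUBIC))
def proj(p,X):
    c=np.array(p["R"])@np.array(X,float)+np.array(p["t"]); u=np.array(p["intrinsics"])@c; return (u[:2]/u[2]).round(1)
def unproj(p,uv,z):
    K=np.array(p["intrinsics"]);R=np.array(p["R"]);t=np.array(p["t"])
    d=R.T@np.linalg.inv(K)@np.array([uv[0],uv[1],1.]);c=-R.T@t
    return (c+d*(z-c[2])/d[2]).round(1)
def st():
    s=sense(); print({k:np.round(s[k],2).tolist() for k in("time","tool_pos","tcp_rot","ft_force","finger_gap","grip_force","joint_pos")}); return s
def delta(X):  # world shift -> tool cm
    s=sense(); R=Ro.from_euler('xyz',s["tcp_rot"],degrees=True).as_matrix()
    return (R.T@(np.array(X)-np.array(s["tool_pos"]))/10).round(2)
E
python3 - <<'E'
from h import *
st()
for n in("top","scene"):
    p=snapshot(n); save(p,n+".png")
    for q in("jack","jack_grip","ram_seat","handle","collar","spare_collar","cradle","lift_pad","gouge","varnish_jar","thumb_plane","bridge_blank","sanding_block"):
        try: print(n,q,[(np.round(d["location"]).tolist(),round(d["conf"],2),proj(p,d["location"]).tolist()) for d in place_of(p,q)][:4])
        except Exception as e: print(q,e)
E
```

```text
{'time': 0.0, 'tool_pos': [140.56, 582.69, 209.82], 'tcp_rot': [-179.89, -0.01, 166.43], 'ft_force': [-0.66, 0.87, 0.1], 'finger_gap': 85.75, 'grip_force': 0.0, 'joint_pos': [71.54, 7.52, 85.33, 0.0, 87.26, -4.89]}
top jack [([520.0, -166.0, 1.0], 0.66, [406.1, 274.9])]
top jack_grip [([460.0, -177.0, 47.0], 0.83, [413.4, 298.2])]
top ram_seat [([522.0, -174.0, 56.0], 0.53, [412.5, 272.4]), ([512.0, 482.0, 1.0], 0.29, [144.4, 277.6]), ([654.0, -13.0, 0.0], 0.22, [343.8, 221.7])]
handle it knows: bridge_blank, collar, cradle, gouge, jack, jack_grip, lift_pad, ram_seat, sanding_block, spare_collar, thumb_plane, varnish_jar
top collar [([530.0, 330.0, 2.0], 0.69, [205.7, 270.7]), ([604.0, 280.0, 1.0], 0.6, [226.4, 241.3]), ([454.0, 374.0, -1.0], 0.51, [187.1, 301.5]), ([453.0, 290.0, -2.0], 0.43, [221.4, 301.8])]
top spare_collar [([531.0, 190.0, -2.0], 0.66, [262.5, 270.5])]
top cradle [([655.0, -11.0, -1.0], 0.59, [343.3, 221.1])]
top lift_pad [([656.0, -10.0, 88.0], 0.88, [343.6, 214.4]), ([531.0, 189.0, 0.0], 0.7, [262.5, 270.5])]
top gouge [([517.0, -395.0, -0.0], 0.84, [498.9, 276
[... 725 characters left out ...]
scene collar [([615.0, 281.0, 2.0], 0.89, [384.1, 363.3]), ([455.0, 288.0, -2.0], 0.74, [447.2, 328.6]), ([458.0, 373.0, 0.0], 0.7, [480.5, 353.9])]
scene spare_collar [([534.0, 187.0, 1.0], 0.6, [382.7, 316.8])]
scene cradle [([654.0, -10.0, -5.0], 0.78, [278.5, 292.8])]
scene lift_pad [([654.0, -10.0, 91.0], 0.67, [275.4, 256.9])]
scene gouge [([664.0, -384.0, 2.0], 0.67, [194.9, 217.2]), ([521.0, -399.0, 3.0], 0.63, [240.5, 196.5])]
scene varnish_jar [([667.0, -384.0, 0.0], 0.81, [193.9, 218.2])]
scene thumb_plane [([672.0, 369.0, 6.0], 0.81, [394.5, 408.9])]
scene bridge_blank [([622.0, 452.0, 0.0], 0.64, [451.9, 428.9])]
scene sanding_block [([515.0, 483.0, -1.0], 0.63, [509.7, 408.3])]
```

View pics/top.png

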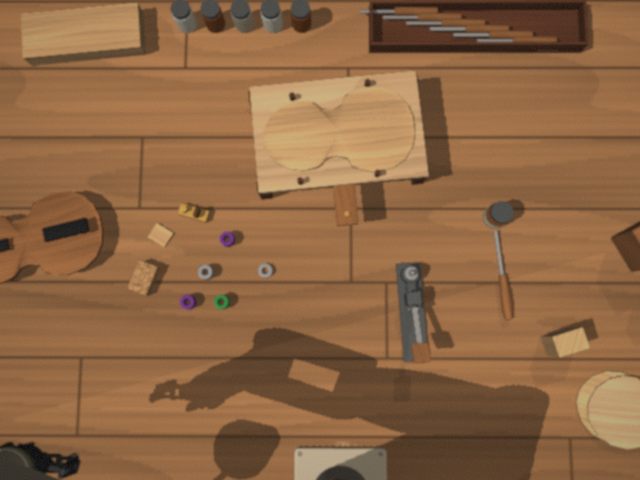

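View pics/scene.png

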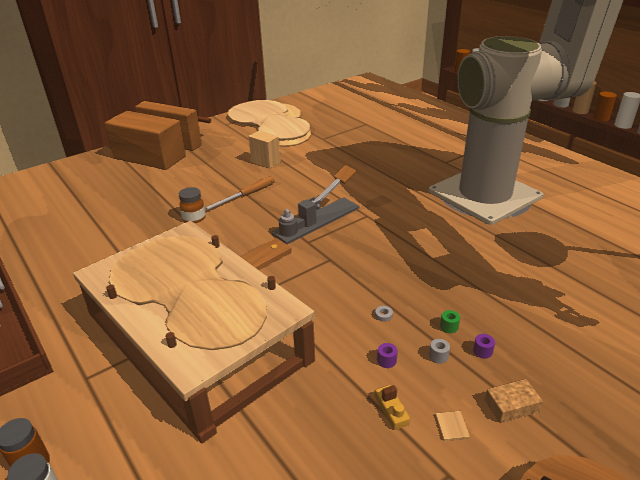

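The collar candidates in the top view are:
- grey tall at (205,271)
- grey short spare at (265,270)
- purple at (228,239) and (188,302)
- green at (222,302)

I choose the grey tall one at (205,271), which is scene (440,350). I'll check it in a close wrist view.

```bash
python3 -m handwheel '[[1,-3.6,-1.3,0.3,0,0,0],[1,-3.6,-1.3,0.3,0,0,0],[1,-3.6,-1.3,0.3,0,0,0],[1,-3.6,-1.3,0.3,0,0,0],[1,-3.6,-1.3,0.3,0,0,0],[1,-3.6,-1.3,0.3,0,0,0],[1,-3.6,-1.3,0.3,0,0,0],[1,-3.6,-1.3,0.3,0,0,0],[1,-3.6,-1.3,0.3,0,0,0],[1,-3.6,-1.3,0.3,0,0,0],[1,-3.6,-1.3,0.3,0,0,0],[1,-3.6,-1.3,0.3,0,0,0]]'
python3 -m handwheel '[[0.8,0,0,0,0,0,-0.11],[0.8,0,0,0,0,0,-0.11],[0.8,0,0,0,0,0,-0.11],[0.8,0,0,0,0,0,0]]'
python3 - <<'E'
from h import *
st(); p=snapshot("wrist"); save(p,"w1.png")
for d in place_of(p,"collar"): print(np.round(d["location"],1),d["conf"],proj(p,d["location"]))
print(delta([530,330,100]))
E
```

```text
time: 2.3
tool_pos: [525.5, 329.0, 174.9]
tcp_rot: [180.0, 0.0, 166.4]
ft_force: [0.1, 0.6, 0.7]
finger_gap: 85.2
grip_force: 0.0
time: 2.63
tool_pos: [524.4, 329.9, 174.7]
tcp_rot: [-180.0, -0.0, -174.4]
ft_force: [-0.1, -0.7, -0.7]
finger_gap: 76.9
grip_force: 0.0
{'time': 2.63, 'tool_pos': [524.35, 329.87, 174.7], 'tcp_rot': [-179.99, -0.02, -174.4], 'ft_force': [-0.06, -0.74, -0.72], 'finger_gap': 76.88, 'grip_force': 0.0, 'joint_pos': [27.43, 11.52, 84.56, 0.0, 83.94, -68.16]}
[ 4.539e+02  3.717e+02 -4.000e-01] 0.79 [374.1 144. ]
[610.3 278.6   1. ] 0.73 [261.7 293.9]
[524.3 331.6  -1.9] 0.57 [322.2 215.4]
[451.  288.8  -1. ] 0.57 [282.9 131.3]
[-0.59 -0.08  7.49]
```

View pics/w1.png

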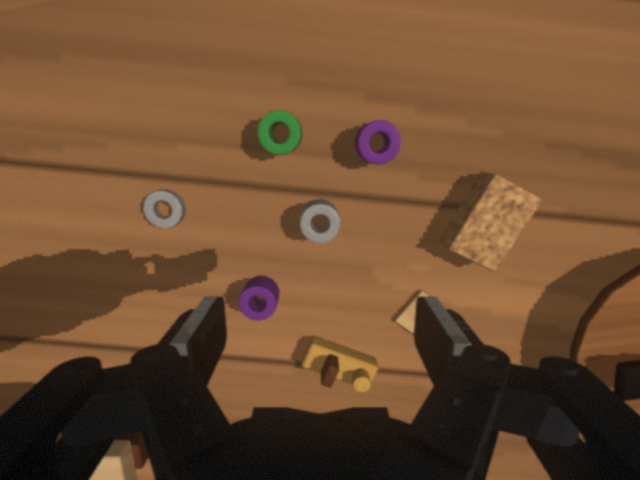

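The wrist view shows the tall grey collar's ring at (320,221) with its wall visible. The flat spare is at (163,209), purple ones at (259,300) and (379,142), and green at (280,132). The choice is confirmed, so next I measure it by its silhouette.

```bash
cat >> h.py <<'E'
def grey_ring(p,uv,r,z):
    """centre of the bright grey blob near uv, at height z"""
    im=p["image"].astype(int); m=((im.max(2)-im.min(2))<28)&(im.max(2)>95)
    yy,xx=np.mgrid[:480,:640]; m&=np.hypot(xx-uv[0],yy-uv[1])<r
    (cx,cy),rad=cv2.minEnclosingCircle(np.argwhere(m)[:,::-1].astype(np.float32))
    return (cx,cy),rad,unproj(p,(cx,cy),z)
E
python3 - <<'E'
from h import *
p=snapshot("wrist"); g=grey_ring(p,(320,221),30,30); print(g); 
for d in place_of(p,"collar")[:4]: print(np.round(d["location"],1),d["conf"])
print(delta([*g[2][:2],100]))
E
```

```text
((318.9792175292969, 221.12057495117188), 20.722410202026367, array([522.8, 328.8,  30. ]))
[528.7 332.3  -1.3] 0.89
[454.2 373.5  -3.6] 0.78
[450.3 286.5  -2.6] 0.76
[605.9 278.8   1.8] 0.64
[ 0.13 -0.15  7.49]
```

```bash
python3 -m handwheel '[[0.6,0,0,2,0,0,0],[0.6,0,0,2,0,0,0],[0.6,0,0,2,0,0,0],[0.6,0,0,1.5,0,0,0],[0.6,0,0,0,0,0,0],[0.6,0,0,0,0,0,0]]' >/dev/null
python3 - <<'E'
from h import *
st();p=snapshot("wrist"); uv=proj(p,[525,330.5,30]);g=grey_ring(p,uv,45,30); print(uv,g); save(p,"w2.png")
for d in place_of(p,"collar")[:4]: print(np.round(d["location"],1),d["conf"])
E
```

```text
{'time': 3.33, 'tool_pos': [523.18, 330.06, 99.11], 'tcp_rot': [-179.95, -0.12, -174.72], 'ft_force': [-0.16, 0.02, 0.63], 'finger_gap': 68.26, 'grip_force': 0.0, 'joint_pos': [27.5, 14.78, 88.89, -0.0, 76.45, -67.78]}
[321.1 251. ] ((319.0, 246.0), 27.892749786376953, array([521.6, 328.8,  30. ]))
[527.5 329.8   1.2] 0.97
[449.8 371.9  -4.1] 0.72
[454.8 287.1  -2.4] 0.63
[607.4 277.5   1.8] 0.6
```

View pics/w2.png

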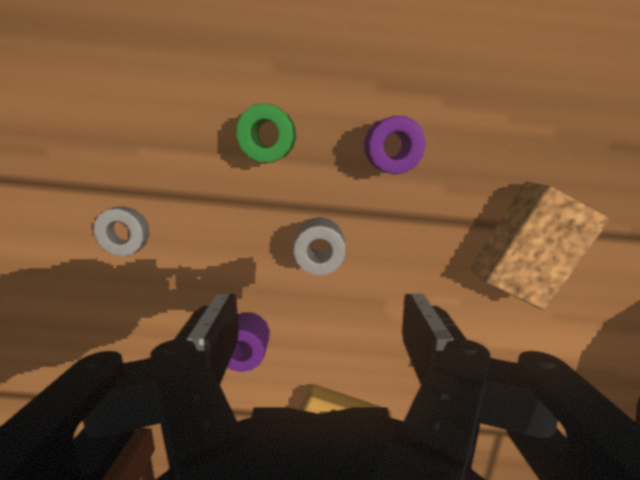

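The tall grey collar's top face is at (320,249), giving about (524,329). The fingers straddle it clear of the purple one at (245,342), so I go down and grip.

```bash
python3 -m handwheel '[[0.6,-0.05,-0.1,2,0,0,0],[0.6,0,0,2,0,0,0],[0.6,0,0,2,0,0,0],[0.6,0,0,1.2,0,0,0],[0.6,0,0,0.45,0,0,0],[0.6,0,0,0,0,0,0]]' 40
python3 -m handwheel '[[0,0,0,0,0,0,0],[-0.3,0,0,0,0,0,0],[-0.5,0,0,0,0,0,0],[-0.5,0,0,0,0,0,0],[-0.5,0,0,0,0,0,0],[-0.5,0,0,0,0,0,0],[-0.5,0,0,0,0,0,0]]' 40
python3 -m handwheel '[[-0.5,0,0,-3,0,0,0],[-0.5,0,0,-4,0,0,0],[-0.5,0,0,-4,0,0,0],[-0.5,0,0,-4,0,0,0],[-0.5,0,0,0,0,0,0]]' 40
python3 - <<'E'
from h import *
st();print(delta([515,-172,172]))
E
```

```text
time: 3.93
tool_pos: [524.4, 329.2, 23.0]
tcp_rot: [-180.0, -0.1, -174.7]
ft_force: [-0.7, -0.4, 0.7]
finger_gap: 68.4
grip_force: 0.0
time: 4.52
tool_pos: [524.7, 329.3, 23.6]
tcp_rot: [180.0, 0.0, -174.7]
ft_force: [-0.2, 0.1, -0.9]
finger_gap: 21.3
grip_force: 0.0
time: 4.93
tool_pos: [529.2, 331.7, 184.4]
tcp_rot: [179.7, 0.8, -174.7]
ft_force: [2.2, 0.7, 1.6]
finger_gap: 21.8
grip_force: 0.0
{'time': 4.93, 'tool_pos': [529.17, 331.72, 184.45], 'tcp_rot': [179.68, 0.79, -174.66], 'ft_force': [2.17, 0.73, 1.62], 'finger_gap': 21.81, 'grip_force': 0.0, 'joint_pos': [27.38, 11.09, 84.03, 0.0, 84.03, -67.96]}
[  6.12 -50.03   0.88]
```

```bash
python3 -m handwheel '[[0.6,0,0,0,0,0,0],[0.6,0,0,0,0,0,0],[0.6,0,0,0,0,0,0]]' 40 >/dev/null
python3 - <<'E'
from h import *
st();p=snapshot("wrist"); save(p,"w3.png")
for d in place_of(p,"collar")[:5]: print(np.round(d["location"],1),d["conf"],proj(p,d["location"]))
E
```

```text
{'time': 5.18, 'tool_pos': [523.65, 328.78, 171.39], 'tcp_rot': [-179.93, -0.16, -174.66], 'ft_force': [-0.45, -0.26, -0.76], 'finger_gap': 57.16, 'grip_force': 0.0, 'joint_pos': [27.37, 11.62, 84.8, -0.0, 83.76, -67.97]}
[451.  374.6  -3.4] 0.85 [378.8 142.2]
[606.4 276.8   2. ] 0.84 [261.  293.4]
[5.273e+02 3.314e+02 1.000e-01] 0.76 [323.  220.9]
[451.9 287.   -2.4] 0.55 [281.7 133.7]
```

View pics/w3.png

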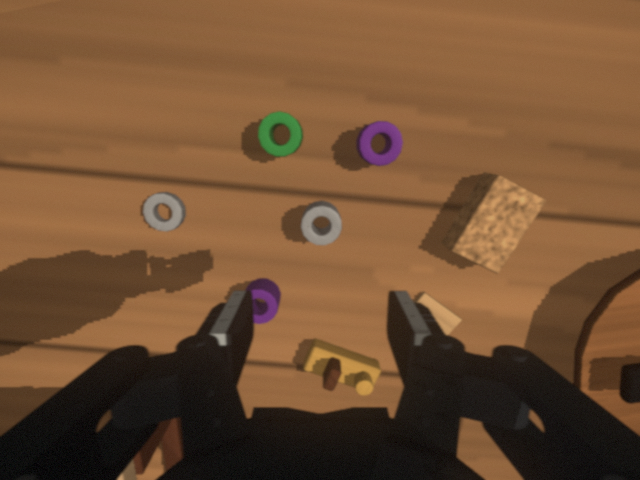

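The collar is still standing at (321,223), so the fingers closed on nothing. I check the geometry of the tip pixels against the calibration.

Run:
```python
from h import *
s=st();p=snapshot("wrist")
R=Ro.from_euler('xyz',s["tcp_rot"],degrees=True).as_matrix();T=np.array(s["tool_pos"])
for z in(-10,0,10,17):
    print(z,[proj(p,T+R@np.array([0,y,z])).tolist() for y in(-28,0,28)])
C=-np.array(p["R"]).T@np.array(p["t"]); print("cam in tool",R.T@(C-T),R.T@np.array(p["R"])[2])
q=snapshot("top")
for n,c in(("top",q),("wrist",p)):
    for d in place_of(c,"collar")[:5]: print(n,np.round(d["location"],1),proj(c,d["location"]))
print(grey_ring(q,(205,271),14,30))
```

```text
{'time': 5.28, 'tool_pos': [523.52, 328.73, 171.08], 'tcp_rot': [-179.92, -0.2, -174.66], 'ft_force': [-0.16, -0.03, -0.17], 'finger_gap': 68.25, 'grip_force': 0.0, 'joint_pos': [27.37, 11.64, 84.8, 0.0, 83.77, -67.97]}
-10 [[260.2, 298.4], [320.9, 298.4], [381.5, 298.4]]
0 [[263.5, 289.6], [320.8, 289.7], [378.2, 289.7]]
10 [[266.4, 281.8], [320.8, 281.8], [375.2, 281.8]]
17 [[268.3, 276.8], [320.8, 276.8], [373.3, 276.8]]
cam in tool [  71.21112031   -0.42644784 -163.00546977] [-2.75724182e-01 -3.49635672e-04  9.61236731e-01]
top [6.071e+02 2.789e+02 2.000e-01] [227.1 240. ]
top [451.1 374.9  -1. ] [187.  302.6]
top [529.6 332.5  -1.5] [205.  270.9]
wrist [608.7 275.5   1.9] [259.7 295.8]
wrist [529.6 332.4  -1.8] [323.9 223.2]
wrist [453.4 287.3  -3.6] [282.1 135.8]
wrist [451.6 371.6  -4.7] [375.3 142.8]
((201.32594299316406, 272.9936828613281), 11.08599853515625, array([521.6, 335.2,  30. ]))
```

```bash
python3 -m handwheel '[[0.3,0,0,3,0,0,0],[0.3,0,0,3,0,0,0],[0.3,0,0,3,0,0,0],[0.3,0,0,3,0,0,0],[0.3,0,0,2,0,0,0],[0.3,0,0,0.8,0,0,0],[0.3,0,0,0,0,0,0],[0.3,0,0,0,0,0,0]]' 40
python3 - <<'E'
from h import *
p=snapshot("wrist"); q=snapshot("scene"); 
a=cv2.resize(p["image"],(400,300)); b=cv2.resize(q["image"][230:430,300:567],(400,300),interpolation=cv2.INTER_CUBIC)
cv2.imwrite("pics/w4.png",np.hstack([a,b])[:,:,::-1])
print(proj(p,[524,329,30]),proj(p,[524,329,0]))
E
```

```text
time: 6.15
tool_pos: [524.9, 329.4, 25.9]
tcp_rot: [180.0, 0.0, -174.7]
ft_force: [1.0, 0.5, -0.1]
finger_gap: 55.3
grip_force: 0.0
[320.1 291.3] [320.1 269.3]
```

View pics/w4.png

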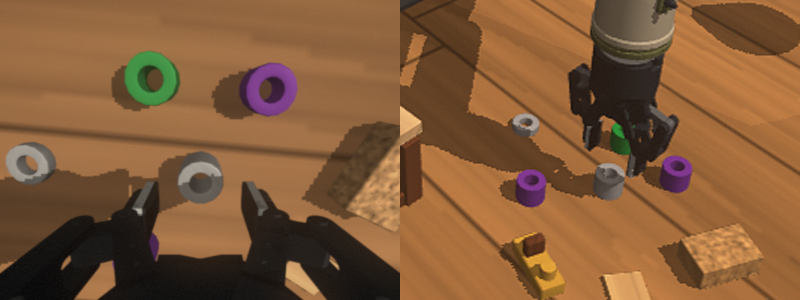

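The left (wrist) half shows the collar at (200,178) and the finger tips at (155,183) and (243,183). The right (scene) half shows the tips at (593,148) and (640,172), clearly above the collar top at (608,170). The tip spacing puts them about 32 mm behind the reported TCP rather than ahead of it. I descend by feel.

```bash
for i in 1 2; do python3 -m handwheel '[[0.3,0,0,0.5,0,0,0],[0.3,0,0,0.5,0,0,0],[0.3,0,0,0,0,0,0],[0.3,0,0,0,0,0,0]]' 40 | grep -E "pos|force"; done
python3 - <<'E'
from h import *
p=snapshot("wrist"); q=snapshot("scene"); st()
a=cv2.resize(p["image"],(400,300)); b=cv2.resize(q["image"][290:390,373:507],(400,300),interpolation=cv2.INTER_CUBIC)
cv2.imwrite("pics/w5.png",np.hstack([a,b])[:,:,::-1])
E
```

```text
tool_pos: [524.4, 329.2, 15.2]
ft_force: [-0.0, 0.0, 0.5]
grip_force: 0.0
tool_pos: [524.1, 329.0, 4.6]
ft_force: [-0.0, -0.3, -0.3]
grip_force: 0.0
{'time': 7.02, 'tool_pos': [524.62, 329.3, 5.3], 'tcp_rot': [-180.0, -0.01, -174.66], 'ft_force': [0.19, 0.76, 0.65], 'finger_gap': 55.4, 'grip_force': 0.0, 'joint_pos': [27.37, 20.91, 92.03, 0.0, 67.08, -67.96]}
```

View pics/w5.png

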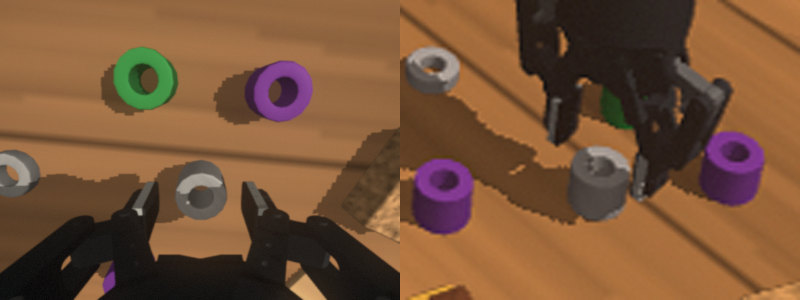

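Now the scene crop shows the tips at (560,140) and (642,198), just below the level of the collar top at (600,160), with no contact yet. So the reported TCP is offset along the tool axis by a few cm. I'll go a little lower and grip.

```bash
for i in 1 2; do python3 -m handwheel '[[0.3,0,0,0.4,0,0,0],[0.3,0,0,0.4,0,0,0],[0.3,0,0,0,0,0,0]]' 40 | grep -E "pos|force"; done
python3 -m handwheel '[[0,0,0,0,0,0,0],[-0.3,0,0,0,0,0,0],[-0.5,0,0,0,0,0,0],[-0.5,0,0,0,0,0,0],[-0.5,0,0,0,0,0,0],[-0.5,0,0,0,0,0,0]]' 40
python3 - <<'E'
from h import *
p=snapshot("wrist"); q=snapshot("scene"); st()
a=cv2.resize(p["image"],(400,300)); b=cv2.resize(q["image"][290:390,373:507],(400,300),interpolation=cv2.INTER_CUBIC)
cv2.imwrite("pics/w6.png",np.hstack([a,b])[:,:,::-1])
E
```

```text
tool_pos: [524.1, 329.0, -3.7]
ft_force: [-0.6, 0.1, 0.4]
grip_force: 0.0
tool_pos: [524.0, 329.0, -11.8]
ft_force: [0.0, -0.5, -0.2]
grip_force: 0.0
time: 8.02
tool_pos: [524.8, 329.4, -10.5]
tcp_rot: [180.0, 0.0, -174.7]
ft_force: [0.5, -0.1, 0.0]
finger_gap: 34.1
grip_force: 40.1
{'time': 8.12, 'tool_pos': [524.82, 329.39, -10.45], 'tcp_rot': [179.99, 0.02, -174.66], 'ft_force': [0.92, 0.93, 0.78], 'finger_gap': 33.93, 'grip_force': 40.07, 'joint_pos': [27.37, 22.15, 92.31, -0.0, 65.52, -67.96]}
```

View pics/w6.png

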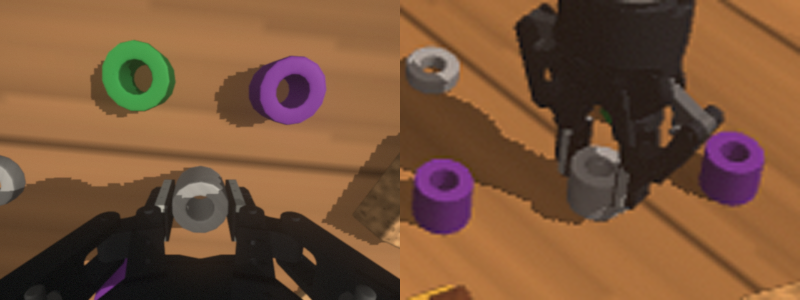

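The tall collar is gripped (40 N, pads at (165,205) and (235,205) around the ring at (200,200)), with the tips near its foot. I lift it and carry it toward the jack.

```bash
python3 -m handwheel '[[-0.5,0,0,-1,0,0,0],[-0.5,0,0,-3,0,0,0],[-0.5,0,0,-4,0,0,0],[-0.5,0,0,-4,0,0,0],[-0.5,0,0,-2,0,0,0],[-0.5,0,0,0,0,0,0]]' 40 | tail -3
python3 -m handwheel '[[-0.5,0,-2,0,0,0,0],[-0.5,0,-4,0,0,0,0],[-0.5,0,-4,0,0,0,0],[-0.5,0,-4,0,0,0,0],[-0.5,0,-4,0,0,0,0],[-0.5,0,-4,0,0,0,0],[-0.5,0,-4,0,0,0,0],[-0.5,0,-4,0,0,0,0],[-0.5,0,-4,0,0,0,0],[-0.5,0.1,-4,0,0,0,0],[-0.5,0.2,-4,0,0,0,0],[-0.5,0.3,-4,0,0,0,0]]' 40 >/dev/null
python3 -m handwheel '[[-0.5,0,-3,0,0,0,0],[-0.5,0,-1,0,0,0,0],[-0.5,0,0,0,0,0,0],[-0.5,0,0,0,0,0,0],[-0.5,0,0,0,0,0,0]]' 40
python3 - <<'E'
from h import *
s=st();p=snapshot("wrist"); save(p,"w7.png"); q=snapshot("top")
for n,c in (("w",p),("t",q)):
  for k in("ram_seat","jack_grip","jack","collar","lift_pad"):
    for d in place_of(c,k)[:2]: print(n,k,np.round(d["location"],1),round(d["conf"],2),proj(c,d["location"]))
E
```

```text
ft_force: [1.4, 0.0, -1.4]
finger_gap: 34.0
grip_force: 40.3
time: 10.03
tool_pos: [564.9, -167.7, 128.9]
tcp_rot: [179.9, -0.1, -174.6]
ft_force: [-0.3, 0.4, -1.9]
finger_gap: 34.2
grip_force: 40.4
{'time': 10.03, 'tool_pos': [564.88, -167.66, 128.86], 'tcp_rot': [179.94, -0.05, -174.62], 'ft_force': [-0.26, 0.4, -1.89], 'finger_gap': 34.16, 'grip_force': 40.42, 'joint_pos': [-21.54, 8.86, 92.43, 0.03, 78.79, -116.93]}
w ram_seat [ 520.9 -172.2   53.1] 0.57 [319.9 180.9]
w ram_seat [ 664.8 -383.4    0.8] 0.49 [ 68.1 314.1]
w jack_grip [ 459.3 -172.    50. ] 0.83 [329.6  80.4]
w jack [ 527.1 -170.     1. ] 0.81 [321.9 181.6]
w collar [ 567.8 -164.   138.5] 0.65 [328.2 304.6]
t ram_seat [ 521.  -171.3   54.8] 0.52 [411.1 272.6]
t ram_seat [ 518.3 -168.2    4. ] 0.51 [407.1 275.6]
t jack_grip [ 459.9 -173.4   46.2] 0.77 [411.9 298.5]
t jack [ 518.7 -167.8    3.5] 0.58 [406.9 275.4]
t jack [680.1 362.7   2.8] 0.28 [194.3 211. ]
t collar [456.  288.5   0.5] 0.56 [221.9 300.6]
t collar [452.9 376.3   2.8] 0.49 [186.1 301.8]
t lift_pad [655.5  -9.7  88.8] 0.66 [343.6 214.5]
t lift_pad [678.6 368.2   0.7] 0.54 [192.2 211.7]
```

View pics/w7.png

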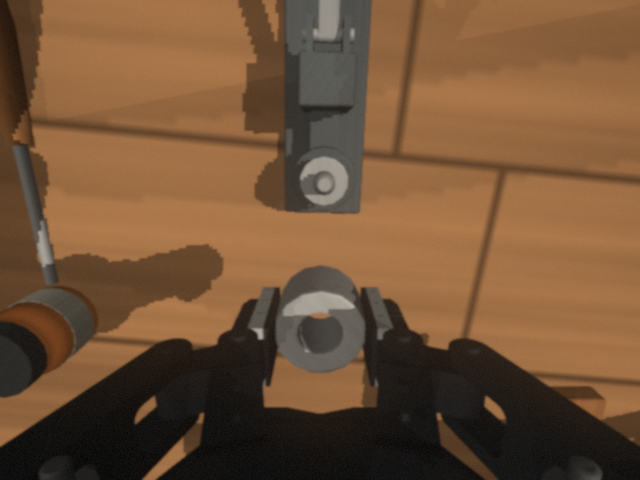

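View w7 shows the held tall collar at (321,326). The jack is nose towards me: pin tip at (324,183), shoulder around it, block at (327,80), base corners at (286,211) and (360,212). I compute the relative offset and the jack's yaw from these pixels.

Run:
```python
from h import *
s=st();p=snapshot("wrist"); print(np.array(p["intrinsics"]).round(1).tolist())
R=Ro.from_euler('xyz',s["tcp_rot"],degrees=True).as_matrix();T=np.array(s["tool_pos"])
zt=T[2]+40.5
print("collar top",unproj(p,(321,326),zt),"tool",T)
for x in(-2,0,2,4): print(x,proj(p,T+R@np.array([x,0,-40.5])), proj(p,T+R@np.array([x-18,0,-40.5])))
print("pin",unproj(p,(324.5,183),73))
g=cv2.cvtColor(p["image"],cv2.COLOR_RGB2GRAY)
# shoulder bright ring
m=(g>120)[140:225,285:365]; n,l,stt,c=cv2.connectedComponentsWithStats(m.astype(np.uint8)); 
for i in range(1,n):
    if stt[i,4]>60: print("bright",stt[i],c[i]+[285,140])
for a in((286,211),(360,212),(287,30),(369,30)): print(a,unproj(p,a,10))
b=[unproj(p,a,65) for a in((300,107),(355,107),(305,53),(355,53))]; print("block top",b)
```

```text
{'time': 10.63, 'tool_pos': [565.26, -169.01, 129.44], 'tcp_rot': [-180.0, 0.0, -174.66], 'ft_force': [0.82, -0.47, -1.64], 'finger_gap': 33.95, 'grip_force': 40.42, 'joint_pos': [-21.62, 8.87, 92.35, -0.0, 78.77, -116.97]}
[[361.1, 0.0, 319.9], [0.0, 361.1, 241.5], [0.0, 0.0, 1.0]]
collar top [ 562.4 -169.3  169.9] tool [ 565.25602566 -169.00874054  129.44310022]
-2 [321.1 337.4] [321.  377.8]
0 [321.1 332.7] [321.  373.4]
2 [321.1 328. ] [321. 369.]
4 [321.1 323.2] [321.  364.6]
pin [ 520.2 -170.9   73. ]
bright [  18   16   47   49 1299] [329.2817552  178.56735951]
bright [  0  62  80  23 969] [324.4623323  218.29618163]
(286, 211) [ 552.5 -197.8   10. ]
(360, 212) [ 547.8 -139.1   10. ]
(287, 30) [ 424.6 -205.7   10. ]
(369, 30) [ 419.2 -148.9   10. ]
block top [array([ 478. , -189.5,   65. ]), array([ 474.9, -157.1,   65. ]), array([ 448.9, -188.9,   65. ]), array([ 446.2, -160.6,   65. ])]
```

```bash
python3 - <<'E'
from h import *
p=snapshot("wrist"); print(unproj(p,(326.5,180.5),55),unproj(p,(324.5,183),73))
E
python3 -m handwheel '[[-0.5,2,0.1,0,0,0,0],[-0.5,2,0.1,0,0,0,0],[-0.5,0.36,0.03,0,0,0,0],[-0.5,0,0,2,0,0,0],[-0.5,0,0,2,0,0,0],[-0.5,0,0,1.8,0,0,0],[-0.5,0,0,0,0,0,0],[-0.5,0,0,0,0,0,0],[-0.5,0,0,0,0,0,0]]' 40
python3 - <<'E'
from h import *
st()
E
```

```text
[ 520.5 -169.4   55. ] [ 520.2 -171.    73. ]
time: 11.48
tool_pos: [522.4, -171.1, 72.5]
tcp_rot: [-180.0, 0.1, -174.7]
ft_force: [0.1, 0.4, -1.4]
finger_gap: 34.0
grip_force: 40.4
{'time': 11.48, 'tool_pos': [522.39, -171.1, 72.54], 'tcp_rot': [-179.97, 0.06, -174.66], 'ft_force': [0.13, 0.4, -1.39], 'finger_gap': 34.05, 'grip_force': 40.43, 'joint_pos': [-23.48, 6.0, 101.76, 0.0, 72.17, -118.82]}
```

```bash
for i in 1 2 3 4; do python3 -m handwheel '[[-0.5,0,0,0.3,0,0,0],[-0.5,0,0,0.3,0,0,0],[-0.5,0,0,0,0,0,0]]' 40 | grep -E "pos|force"|tr '\n' ' '; echo; done
```

```text
tool_pos: [521.9, -170.9, 65.6] ft_force: [0.2, 1.0, -1.5] grip_force: 40.4 
tool_pos: [521.2, -170.6, 58.7] ft_force: [-0.9, -1.2, -1.9] grip_force: 40.5 
tool_pos: [521.0, -170.5, 52.4] ft_force: [-0.4, 0.1, -2.1] grip_force: 40.5 
tool_pos: [521.2, -170.5, 46.5] ft_force: [-1.3, 2.0, -1.9] grip_force: 40.5
```

```bash
for i in 1 2 3; do python3 -m handwheel '[[-0.5,0,0,0.1,0,0,0],[-0.5,0,0,0,0,0,0]]' 40 | grep -E "pos|force"|tr '\n' ' '; echo; done
```

```text
tool_pos: [521.3, -170.6, 46.1] ft_force: [-2.6, 2.7, -1.3] grip_force: 40.6 
tool_pos: [521.5, -170.7, 45.3] ft_force: [-3.3, 3.8, 1.0] grip_force: 40.7 
tool_pos: [521.6, -170.8, 44.4] ft_force: [-3.6, 2.9, 1.4] grip_force: 40.7
```

```bash
python3 -m handwheel '[[-0.5,0,0,0.05,0,0,0],[-0.2,0,0,0,0,0,0],[0,0,0,0,0,0,0],[0.3,0,0,0,0,0,0],[0.3,0,0,0,0,0,0],[0.3,0,0,0,0,0,0]]' 40
python3 -m handwheel '[[0.3,0,0,-1,0,0,0],[0.3,0,0,-2,0,0,0],[0.3,0,0,-3,0,0,0],[0.3,0,0,-3,0,0,0],[0.3,0,0,0,0,0,0],[0.3,0,0,0,0,0,0]]' 40
python3 - <<'E'
from h import *
s=st();p=snapshot("wrist"); save(p,"w8.png"); q=snapshot("top")
print(proj(p,[520.3,-170.9,85]),proj(p,[520.3,-170.9,73]))
for n,c in (("w",p),("t",q)):
  for k in("ram_seat","jack_grip","collar"):
    for d in place_of(c,k)[:2]: print(n,k,np.round(d["location"],1),round(d["conf"],2),proj(c,d["location"]))
g=cv2.cvtColor(p["image"],cv2.COLOR_RGB2GRAY)
u=proj(p,[520.3,-170.9,85]).astype(int); c=g[u[1]-60:u[1]+60:3,u[0]-50:u[0]+50:3]//26
for r in c: print(''.join(map(str,r)))
E
```

```text
time: 13.48
tool_pos: [522.2, -171.2, 44.2]
tcp_rot: [-180.0, 0.1, -174.7]
ft_force: [0.1, -0.8, -0.2]
finger_gap: 55.5
grip_force: 0.0
time: 13.98
tool_pos: [523.7, -171.8, 137.5]
tcp_rot: [-179.8, 0.3, -174.7]
ft_force: [0.7, -0.6, -0.1]
finger_gap: 55.4
grip_force: 0.0
{'time': 13.98, 'tool_pos': [523.75, -171.8, 137.54], 'tcp_rot': [-179.83, 0.31, -174.66], 'ft_force': [0.68, -0.56, -0.14], 'finger_gap': 55.45, 'grip_force': 0.0, 'joint_pos': [-23.49, 2.23, 98.57, -0.0, 78.84, -118.83]}
[322.9 250.4] [322.8 244.8]
w ram_seat [ 519.7 -171.4   52.4] 0.49 [322.1 235.6]
w jack_grip [ 458.5 -173.4   45. ] 0.93 [327.6 146.5]
w collar [ 521.2 -169.2   54.8] 0.79 [325.  238.8]
t jack_grip [ 462.9 -172.7   48.1] 0.89 [411.7 297.2]
t jack_grip [ 522.5 -170.8   51.9] 0.62 [410.7 272.1]
t collar [451.4 372.2  -2.7] 0.67 [188.2 302.5]
t collar [6.067e+02 2.775e+02 3.000e-01] 0.63 [227.7 240.1]
3333223321121233333333333333334444
2332223321211233333333333333334444
3332123322211233333333333333334444
4433223321221233333333333333333333
4443223322121222222233233333332233
444322322211111222222222333
[... 497 characters left out ...]

2222222255555322433223555543344444
2223322255554332222223555543344444
3334443355555332222223555543344444
4444444445556433322224555544445544
4444444445555643322245555544455555
4444444445555565444555555444444554
4444444444555555555555555444444444
4444444444455555555555554444444444
4444444444445555555555544444444444
5444444444444555555554444444444444
5544444544444444444444444444444444
5444444444445445454444444444444444
4555454554455554445544444444444444
4444444444444444454444444444444444
4444444444444444444444444445444444
4444444444444444444444444444444444
4444444444444444444444444444444444
4444444444444444444444444444444444
4444444444444444444444444444444444
4444444444444444444444444444444444
```

The collar origin reads (521,-169,55), so it is seated on the shoulder. Next I align yaw and lean the tool back 15° for body clearance at the tongue, then work out the shift to the block.

```bash
python3 -m handwheel '[[0.6,0,0,0,0,0,0.02],[0.6,0,0,0,0,-0.088,0],[0.6,0,0,0,0,-0.087,0],[0.6,0,0,0,0,-0.087,0],[0.6,0,0,0,0,0,0],[0.6,0,0,0,0,0,0]]' 40
python3 - <<'E'
from h import *
s=st();p=snapshot("wrist")
for k in("ram_seat","jack_grip","collar"):
    for d in place_of(p,k)[:2]: print(k,np.round(d["location"],1),round(d["conf"],2),proj(p,d["location"]))
R=Ro.from_euler('xyz',s["tcp_rot"],degrees=True).as_matrix(); print(R[:,2].round(3))
t=np.array([459,-174.5,47])+36*R[:,2]; print(t, delta(t+[0,0,80]), R.T@[0,0,-1])
E
```

```text
time: 14.88
tool_pos: [520.1, -170.9, 133.2]
tcp_rot: [180.0, 14.9, -176.0]
ft_force: [0.7, 0.7, -0.5]
finger_gap: 68.3
grip_force: 0.0
{'time': 14.88, 'tool_pos': [520.11, -170.85, 133.25], 'tcp_rot': [179.95, 14.87, -175.95], 'ft_force': [0.66, 0.71, -0.47], 'finger_gap': 68.29, 'grip_force': 0.0, 'joint_pos': [-29.34, -11.59, 113.46, 8.94, 65.92, -126.17]}
ram_seat [ 521.9 -169.4   55.6] 0.78 [322.5 219.6]
jack_grip [ 459.1 -175.5   48.3] 0.83 [320.1 121.1]
collar [ 523.9 -166.8   54.1] 0.86 [326.1 221.4]
collar [ 525.5 -168.1   -2.1] 0.34 [323.3 191.1]
[ 0.256  0.019 -0.967]
[ 468.21363277 -173.81688194   12.20571425] [6.4  0.15 2.73] [ 2.56635354e-01 -8.37695539e-04  9.66507938e-01]
```

```bash
python3 -m handwheel '[[0.6,2,0.05,0.8,0,0,0],[0.6,2.2,0.05,0.95,0,0,0],[0.6,2.2,0.05,0.95,0,0,0],[0.6,0.51,0,1.93,0,0,0],[0.6,0.51,0,1.93,0,0,0],[0.6,0,0,0,0,0,0],[0.6,0,0,0,0,0,0]]' 40
python3 - <<'E'
from h import *
s=st(); print(delta([468.2,-173.8,12.2]))
p=snapshot("wrist"); 
for d in place_of(p,"jack_grip")[:2]: print(np.round(d["location"],1),round(d["conf"],2),proj(p,d["location"]))
E
```

```text
time: 15.67
tool_pos: [466.8, -172.8, 50.9]
tcp_rot: [179.9, 14.9, -175.8]
ft_force: [-0.5, 0.2, 0.4]
finger_gap: 68.1
grip_force: 0.0
{'time': 15.67, 'tool_pos': [466.82, -172.85, 50.86], 'tcp_rot': [179.91, 14.88, -175.8], 'ft_force': [-0.46, 0.18, 0.43], 'finger_gap': 68.09, 'grip_force': 0.0, 'joint_pos': [-33.31, -13.95, 124.64, 10.72, 57.92, -132.32]}
[ 0.87 -0.11  3.77]
```

```bash
python3 -m handwheel '[[0.6,0.43,-0.11,1.7,0,0,0],[0.6,0.43,0,1.1,0,0,0],[0.6,0,0,0.5,0,0,0],[0.6,0,0,0.47,0,0,0],[0.6,0,0,0,0,0,0],[0.6,0,0,0,0,0,0]]' 60
python3 -m handwheel '[[0.3,0,0,0,0,0,0],[0,0,0,0,0,0,0],[-0.3,0,0,0,0,0,0],[-0.6,0,0,0,0,0,0],[-0.6,0,0,0,0,0,0],[-0.6,0,0,0,0,0,0],[-0.6,0,0,0,0,0,0],[-0.6,0,0,0,0,0,0]]' 60
python3 - <<'E'
from h import *
s=st(); p=snapshot("wrist"); q=snapshot("top")
for n,c in (("w",p),("t",q)):
  for k in("ram_seat","jack_grip","collar","lift_pad"):
    for d in place_of(c,k)[:1]: print(n,k,np.round(d["location"],1),round(d["conf"],2),proj(c,d["location"]))
# brass stud in top image
im=q["image"]; hsv=cv2.cvtColor(im,cv2.COLOR_RGB2HSV); u=proj(q,[655,-10,115]).astype(int); print(u)
c=im[u[1]-8:u[1]+9,u[0]-8:u[0]+9]
for r in c[:,:,1]: print(' '.join('%3d'%v for v in r))
E
```

```text
time: 16.27
tool_pos: [469.3, -174.6, 13.6]
tcp_rot: [-180.0, 15.1, -175.8]
ft_force: [0.8, 0.5, -0.1]
finger_gap: 68.1
grip_force: 0.0
time: 16.93
tool_pos: [469.1, -174.3, 13.5]
tcp_rot: [-180.0, 15.1, -175.8]
ft_force: [-1.6, 2.9, 5.2]
finger_gap: 32.9
grip_force: 61.5
{'time': 16.93, 'tool_pos': [469.07, -174.33, 13.55], 'tcp_rot': [-180.0, 15.07, -175.8], 'ft_force': [-1.57, 2.9, 5.2], 'finger_gap': 32.88, 'grip_force': 61.49, 'joint_pos': [-33.35, -9.87, 125.66, 11.48, 52.71, -133.59]}
w jack_grip [ 457.9 -175.2   45.3] 0.83 [320.9 317.3]
t ram_seat [ 520.9 -172.4   55. ] 0.36 [411.5 272.7]
t jack_grip [ 461.2 -177.2   46.7] 0.66 [413.5 297.9]
t collar [ 524.4 -171.    54.7] 0.76 [410.9 271.2]
t lift_pad [656.5 -10.7  89. ] 0.71 [344.  214.1]
[344 212]
 99  99 103 101 102  98  97  97  99 101  99 100 102  97  94  95  97
 97  99 101 101  98  97  95  98  98  98 101 100 101  97  96  95  95
 99 100 100 101 101  98  98  97  98 101  98  97 100  96  98  96  95
 96  99 101 102  99  99 100  97  98  99  99 100 101  99  96  96  97
 95  99 102 101 102  98 100 100  97 100 100 102  98 101  96  96  97
 97  97 100 100 101 104 100  99  99  98 100 100  99 103  99  98  97
 96 101 100  99 101 101  99  99 103 106 108 108 105 101  95  96  94
 96  96  99 101 100 101 100 101 111 123 128 120 112 101  97  96  95
 95  98  98 100 102  99  99 106 119 134 141 137 128 104  97  94  96
 99  98  99 102 100 104 100 109 125 140 145 145 131 109  95  92  94
 98  93  96  99 100  99 102 108 122 139 144 142 131 113  94  94  97
 95  96 101 100 102 102 101 105 116 127 136 131 120 103  94  97  96
 93  93  97  97  98 102 100 101 104 110 112 111 106 100  94  97  95
 96  95  98 101 102 102  99 104  99 101 100 103  98  98  99  96  93
101  99  96 100 103 101 102 101 101  99  97 100 100 100 100  95  96
103  97  97  99 101 102  99 103 102  99  97  98 100  99 102  97  94
100  96 100 101 100 101 100 100  97  99  98  98 100 104  98  97  94
```

The block is gripped (61 N) and the stud is at (346.3,213.2) in the top view. I lift the jack 20 mm and carry it in front of the tongue.

```bash
python3 -m handwheel '[[-0.6,-0.13,0,-0.48,0,0,0],[-0.6,-0.13,0,-0.48,0,0,0],[-0.6,-0.26,0,-0.97,0,0,0],[-0.6,0,0,0,0,0,0],[-0.6,0,0,0,0,0,0]]' 60
python3 -m handwheel '[[-0.6,-0.4,1.2,0.12,0,0,0],[-0.6,-0.9,2.5,0.243,0,0,0],[-0.6,-0.9,2.5,0.243,0,0,0],[-0.6,-0.9,2.5,0.243,0,0,0],[-0.6,-0.9,2.5,0.243,0,0,0],[-0.6,-0.9,2.5,0.243,0,0,0],[-0.6,-0.5,1.3,0.123,0,0,0],[-0.6,0,0,0,0,0,0],[-0.6,0,0,0,0,0,0],[-0.6,0,0,0,0,0,0]]' 60
python3 - <<'E'
from h import *
s=st(); p=snapshot("wrist"); q=snapshot("top"); save(p,"w9.png")
print("stud top",unproj(q,(346.3,213.2),115), "stud proj w",proj(p,unproj(q,(346.3,213.2),115)))
for n,c in (("w",p),("t",q)):
  for k in("ram_seat","jack_grip","collar","lift_pad","jack"):
    for d in place_of(c,k)[:1]: print(n,k,np.round(d["location"],1),round(d["conf"],2),proj(c,d["location"]))
E
```

```text
time: 17.85
tool_pos: [469.0, -174.7, 33.5]
tcp_rot: [-179.9, 15.1, -175.8]
ft_force: [-1.1, -0.4, -7.9]
finger_gap: 33.2
grip_force: 61.3
time: 18.68
tool_pos: [512.8, -20.8, 32.1]
tcp_rot: [180.0, 15.0, -175.8]
ft_force: [-0.7, 0.3, -9.3]
finger_gap: 33.2
grip_force: 62.3
{'time': 18.68, 'tool_pos': [512.78, -20.77, 32.05], 'tcp_rot': [180.0, 14.95, -175.78], 'ft_force': [-0.71, 0.3, -9.28], 'finger_gap': 33.21, 'grip_force': 62.29, 'joint_pos': [-10.98, -11.29, 124.63, 4.9, 52.31, -107.71]}
stud top [653.8 -15.2 115. ] stud proj w [310.9 620.7]
w jack_grip [502.5 -21.7  65.5] 0.72 [320.6 321.8]
w jack [571.  -16.5  18.9] 0.72 [320.6 351.9]
t ram_seat [566.5 -18.9  75.4] 0.36 [347.4 252.6]
t jack_grip [505.4 -22.2  68.4] 0.91 [348.8 278.6]
t collar [568.7 -15.3  72.5] 0.72 [345.9 251.8]
t lift_pad [656.7 -12.6  92.3] 0.57 [344.9 213.8]
t jack [561.4 -15.6  22.6] 0.66 [345.4 257.3]
```

View pics/w9.png

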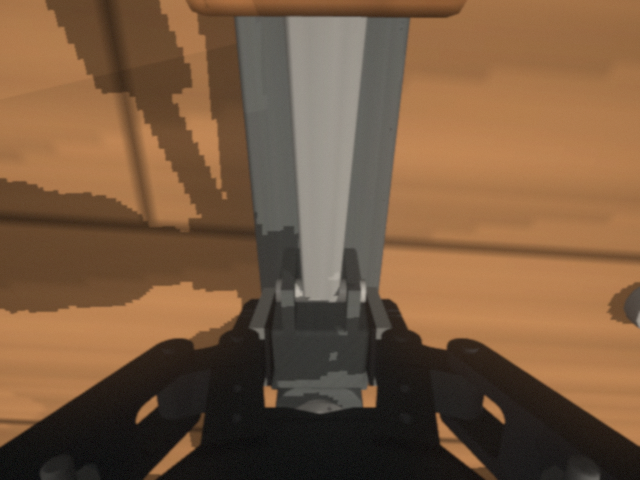

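The wrist view shows the jack held straight: block at (320,350), lever running up the image, stud out of view. I measure the collar and stud in the top and scene cameras.

Run:
```python
from h import *
def yel(c,u,r):
    im=c["image"].astype(int); yy,xx=np.mgrid[:480,:640]
    w=np.clip(im[:,:,1]-108,0,None)*(np.hypot(xx-u[0],yy-u[1])<r); return (w*xx).sum()/w.sum(),(w*yy).sum()/w.sum(),w.sum()
q=snapshot("top"); s=snapshot("scene")
a=yel(q,(346,213),8); print("top stud",a,unproj(q,a[:2],115))
u=proj(s,[654.5,-12,115]); print(u); im=s["image"]; c=im[int(u[1])-8:int(u[1])+9,int(u[0])-10:int(u[0])+11]
for ch in(1,): 
    for r in c[:,:,ch]: print(' '.join('%3d'%v for v in r))
u=proj(q,[564.3,-17.3,105]).astype(int); print("collar top expected",u)
g=cv2.cvtColor(q["image"],cv2.COLOR_RGB2GRAY)
for r in q["image"][u[1]-11:u[1]+12,u[0]-11:u[0]+12].astype(int): print(' '.join('%4d'%(v[2]) for v in r))
```

```text
top stud (np.float64(346.15384615384613), np.float64(213.23247863247863), np.int64(585)) [653.7 -14.9 115. ]
[273.9 247. ]
121 120 120 120 118 105  62  64  69  89 109  97  98  99  99  97  75  62  62  62  64
121 121 121 119 120 119 116 112 118  96  97  97  99  98  97 100 100  88  67  64  64
120 121 121 121 119 113 116  95  99  96  99  97  97 100 100 101 103 108 102  76  66
123 122 120 113 113  95  95  95  98  99 100  98 100 103 103 105 104 107 108 101  88
115 101 114  97  96  98 100  99  99  97  99 100 101 103 104 105 105 104 102 104 104
110  97  97  96  99  99  98 100  98 107 129 131 129 115 102 103 103 102 102 102 105
 98  97  99 100 101 100 101 106 130 162 164 164 163 154 125 102 101 102 105 106 105
100 101 100 100 101 103 103 105 128 168 164 162 161 155 112 101 104 106 106 104 104
102 101 101 102 104 105 105  97  85 149 164 162 151 136 101 105 104 103 104 105 106
100 100 102 104 106 107 107 105 100  95  95 106 110 106 101 104 104 105 106 107 105
103 103 106 108 107 106 106 106 104 101  99 100 102 104 105 107 108 107 105 106 105
106 108 109 106 105 107 105 106 102 102 104 104 105 1
[... 2425 characters left out ...]
   47   51
  82   78   73   70   74   77   85   94  104  113  117  119  117  117  108   99   82   64   56   52   50   49   50
  81   81   74   71   70   73   76   80   84   90   91   96   95   89   83   80   70   68   57   54   50   51   51
  81   79   80   72   70   70   71   74   78   77   79   78   77   77   77   74   75   66   56   53   50   54   61
  79   81   77   78   71   63   67   70   72   74   76   75   77   76   73   74   64   55   54   49   53   65   66
  77   81   82   82   77   69   65   65   66   69   69   69   71   72   68   65   60   50   48   50   54   65   73
  80   79   80   82   81   75   74   66   69   70   72   69   69   67   67   70   62   54   50   53   57   66   76
```

Run:
```python
from h import *
q=snapshot("top"); s=snapshot("scene")
C=unproj(q,(347.2,251.1),105); S=unproj(q,(346.15,213.25),115)
print("top collar",C,"stud",S,"diff",S-C)
r0=int(proj(s,[654.5,-12,115])[1])-8
print("scene stud",unproj(s,(274.4,r0+7),115), r0)
def yawedge():
    # tongue side edges in top image
    g=cv2.cvtColor(q["image"],cv2.COLOR_RGB2HSV)
    for r in range(192,226,4): print(r,' '.join('%3d'%v for v in q["image"][r,326:368,0]))
yawedge()
st()
```

```text
top collar [566.4 -17.4 105. ] stud [653.7 -14.9 115. ] diff [87.3  2.5 10. ]
scene stud [651.8 -14.1 115. ] 239
192 161 161 160 163 163 158 159 153 150 152 154 151 145 141 147 149 151 153 153 153 148 144 145 145 148 146 143 138 136 141 152 158 159 153 131 105  94  93  91  93  92  91
196 164 165 166 166 165 162 161 149 146 149 153 154 152 145 147 146 147 152 151 153 154 149 146 143 148 146 144 142 139 143 150 158 162 161 151 133 104  94  93  96  91  94
200 162 162 163 162 160 160 160 156 153 151 150 153 154 150 146 145 148 148 152 151 151 154 149 146 144 145 145 142 139 136 141 152 155 157 150 127 104  90  89  90  90  89
204 156 155 155 153 156 156 154 151 141 141 149 153 155 156 151 147 146 146 153 151 154 153 151 147 146 143 146 144 139 138 142 146 151 150 150 140 122 100  86  88  89  88
208 112 110 112 113 112 110 113 111 116 130 145 151 152 153 153 150 148 148 149 149 152 153 155 152 147 147 145 145 141 139 127 110 110 109 109 107  94  72  67  64  64  68
212 161 158 159 158 160 162 160 156 155 149 146 149 151 150 152 153 151 156 171 182 191 187 170 153 141 143 146 146 145 141 137 141 151 156 154 148 132 109  92  89  89  89
216 161 161 161 162 161 165 161 159 156 145 136 143 151 152 154 154 152 152 158 162 162 159 153 146 149 144 145 142 144 142 138 137 143 154 160 156 151 131 107  93  90  93
220 159 158 159 160 159 161 159 157 157 157 149 145 147 151 153 153 152 155 153 151 148 151 152 154 151 149 145 144 142 141 137 135 139 150 154 156 150 133 108  96  99 104
224 165 166 163 163 164 163 165 164 164 159 148 139 138 143 145 146 142 135 135 131 129 126 127 126 121 124 124 127 127 129 130 139 150 162 163 164 164 163 164 162 161 161
{'time': 19.48, 'tool_pos': [513.34, -20.6, 32.56], 'tcp_rot': [-180.0, 15.01, -175.8], 'ft_force': [0.61, 0.02, -8.64], 'finger_gap': 33.27, 'grip_force': 62.29, 'joint_pos': [-10.95, -11.3, 124.59, 4.91, 52.3, -107.66]}
```

```bash
python3 -m handwheel '[[-0.6,0.15,0,0.57,0,0,0],[-0.6,0.16,0,0.58,0,0,0],[-0.6,0.16,0,0.58,0,0,0],[-0.6,0,0,0,0,0,0],[-0.6,0,0,0,0,0,0]]' 60
python3 -m handwheel '[[-0.6,-0.7,-0.03,0.19,0,0,0],[-0.6,-1.4,-0.065,0.375,0,0,0],[-0.6,-1.4,-0.065,0.375,0,0,0],[-0.6,-1.4,-0.065,0.375,0,0,0],[-0.6,0,0,0,0,0,0],[-0.6,0,0,0,0,0,0]]' 60
```

```text
time: 19.9
tool_pos: [512.7, -20.5, 13.7]
tcp_rot: [180.0, 14.9, -175.8]
ft_force: [-0.3, -0.4, -8.8]
finger_gap: 32.8
grip_force: 62.8
time: 20.4
tool_pos: [564.9, -19.1, 14.6]
tcp_rot: [-180.0, 15.0, -175.8]
ft_force: [-1.0, -0.6, -9.2]
finger_gap: 33.1
grip_force: 62.9
```

```bash
python3 -m handwheel '[[-0.6,-1.2,-0.055,0.32,0,0,0],[-0.6,-1.2,-0.055,0.32,0,0,0],[-0.6,-1.1,-0.05,0.3,0,0,0],[-0.6,0,0,0,0,0,0],[-0.6,0,0,0,0,0,0]]' 60
for i in 1 2 3; do python3 -m handwheel '[[-0.6,0.026,0,0.097,0,0,0],[-0.6,0,0,0,0,0,0]]' 60| grep -E "pos|force"|tr '\n' ' '; echo; done
python3 - <<'E'
from h import *
st(); q=snapshot("top"); s=snapshot("scene")
for n,c in (("t",q),("s",s)):
  for k in("jack","jack_grip","ram_seat","collar","lift_pad"):
    for d in place_of(c,k)[:2]: print(n,k,np.round(d["location"],1),round(d["conf"],2))
E
```

```text
time: 20.82
tool_pos: [599.9, -18.0, 14.2]
tcp_rot: [180.0, 15.0, -175.8]
ft_force: [-0.8, 0.3, -8.8]
finger_gap: 33.2
grip_force: 62.9
tool_pos: [599.5, -18.1, 13.4] ft_force: [0.5, 0.3, -6.8] grip_force: 63.0 
tool_pos: [600.0, -18.1, 13.3] ft_force: [-6.2, 0.1, 2.0] grip_force: 64.4 
tool_pos: [600.3, -18.1, 13.3] ft_force: [-12.3, 0.9, 10.7] grip_force: 65.7 
{'time': 21.32, 'tool_pos': [600.25, -18.12, 13.28], 'tcp_rot': [-180.0, 15.04, -175.8], 'ft_force': [-12.28, 0.91, 10.72], 'finger_gap': 33.49, 'grip_force': 65.67, 'joint_pos': [-8.77, 4.65, 111.68, 4.42, 49.08, -105.44]}
t jack [651.5 -12.1   3.2] 0.95
t jack_grip [594.4 -19.1  45. ] 0.82
t jack_grip [656.3 -11.4  90.9] 0.23
t collar [607.3 278.3   3.7] 0.68
t collar [453.9 377.9  -0.5] 0.57
t lift_pad [655.8 -12.3  90.3] 0.66
s jack [655.3 -14.9   3.4] 0.62
s collar [458.7 372.7   1.9] 0.8
s collar [654.7 -15.1  56.1] 0.57
s lift_pad [656.6 -11.6  92.4] 0.83
```

```bash
python3 -m handwheel '[[-0.6,-0.04,0,-0.15,0,0,0],[-0.3,0,0,0,0,0,0],[0,0,0,0,0,0,0],[0.3,0,0,0,0,0,0],[0.3,0,0,0,0,0,0],[0.3,0,0,0,0,0,0],[0.3,0,0,-1,0,0,0],[0.3,0,0,-2,0,0,0],[0.3,0,0,-3,0,0,0],[0.3,0,0,-3,0,0,0],[0.3,0,0,-3,0,0,0],[0.3,0,0,0,0,0,0]]' 40
python3 -m handwheel '[[0,0,0,0,0,0.087,0],[-0.5,0,0,0,0,0.087,0],[-1,0,0,0,0,0.088,0],[-1,0,0,0,0,0,0],[-1,0,0,0,0,0,0]]' 40
python3 - <<'E'
from h import *
s=st(); q=snapshot("top"); c=snapshot("scene"); w=snapshot("wrist")
for n,c in (("t",q),("s",c),("w",w)):
  for k in("jack","jack_grip","ram_seat","collar","lift_pad"):
    for d in place_of(c,k)[:2]: print(n,k,np.round(d["location"],1),round(d["conf"],2))
print(delta([468,-28,140]))
E
```

```text
time: 22.92
tool_pos: [572.7, -21.1, 137.8]
tcp_rot: [-179.8, 15.6, -175.8]
ft_force: [0.3, 0.4, 1.6]
finger_gap: 55.9
grip_force: 0.0
time: 23.33
tool_pos: [569.9, -20.2, 128.5]
tcp_rot: [180.0, 0.0, -175.8]
ft_force: [0.1, 0.1, 0.6]
finger_gap: 0.1
grip_force: 0.0
{'time': 23.33, 'tool_pos': [569.94, -20.2, 128.54], 'tcp_rot': [179.98, 0.01, -175.77], 'ft_force': [0.11, 0.15, 0.64], 'finger_gap': 0.11, 'grip_force': 0.0, 'joint_pos': [-7.19, 5.94, 95.65, 0.02, 78.41, -101.42]}
t jack_grip [593.2 -19.1  44.7] 0.59
t collar [ 6.064e+02  2.771e+02 -6.000e-01] 0.69
t collar [ 4.559e+02  2.865e+02 -2.000e-01] 0.57
s jack [656.3  -9.8   6.2] 0.79
s jack_grip [592.3 -17.2  46.7] 0.72
s ram_seat [650.3 -18.5  57.6] 0.53
s collar [457.1 373.5   1.5] 0.87
s collar [653.7 -14.6   4.7] 0.71
s lift_pad [621.2 447.9   1.1] 0.74
s lift_pad [657.6  -7.5  89.9] 0.66
w jack_grip [590.5 -15.9  48.9] 0.82
w lift_pad [659.6 -10.2  91.7] 0.7
[10.16 -0.02 -1.1 ]
```

```bash
python3 -m handwheel '[[-1,1.5,0,-0.5,0,0,0],[-1,2.5,0,-0.6,0,0,0],[-1,2.5,0,0,0,0,0],[-1,2.5,0,0,0,0,0],[-1,1.2,0,0,0,0,0],[-1,0,0,0,0,0,0],[-1,0,0,0,0,0,0]]' 40
python3 - <<'E'
from h import *
st(); w=snapshot("wrist"); t=trace(w,"jack"); 
for x,z in((-184,103),(-161,93),(-207,112)):
    X=[651.5+x*.9973,-14.7+x*.0732,z]; print(X,proj(w,X))
for d in t[:1]:
    ys,xs=np.nonzero(d["pixels"]); print(d["conf"],xs.min(),xs.max(),ys.min(),ys.max())
im=w["image"].astype(int)
for r in range(180,330,8): print(r,' '.join('%3d'%v for v in (im[r,240:400:5,0]-im[r,240:400:5,2])))
E
```

```text
time: 24.82
tool_pos: [467.8, -27.9, 140.4]
tcp_rot: [-180.0, 0.1, -175.8]
ft_force: [-0.1, -1.0, 0.4]
finger_gap: -0.2
grip_force: 0.0
{'time': 24.82, 'tool_pos': [467.82, -27.92, 140.4], 'tcp_rot': [-179.99, 0.07, -175.82], 'ft_force': [-0.08, -0.96, 0.42], 'finger_gap': -0.2, 'grip_force': 0.0, 'joint_pos': [-9.69, -10.84, 110.66, 0.0, 80.12, -103.87]}
[467.9968, -28.168799999999997, 103] [320.3 264.2]
[490.9347, -26.4852, 93] [320.3 293.2]
[445.0589, -29.8524, 112] [320.3 230. ]
0.69 285 357 195 412
180  81  79  80  81  80  80  80  78  78  79  79  79  81  84  84  83  83  83  82  85  86  87  87  85  85  87  86  86  87  88  88  86
188  85  83  84  86  83  85  85  90  90  91  91  89  88  89  88  90  87  88  88  89  88  89  88  88  87  87  89  87  88  88  88  89
196  92  92  91  94  93  93  93  94  91  71  24  23  25  26  23  23  24  27  29  30  29  30  29  45  91  91  91  91  90  89  91  92
204  93  94  93  94  92  94  93  94  61  28  13  12  12  11  13  13  10  12  13  13  11  13  15  12  92  92  92  93  93  92  92  92
212  90  90  90  90  90  90  91  90  55  32  14  11  10  11  12
[... 1216 characters left out ...]
  77  71  93  92  92  92  91  91  94  94
292  93  91  70  56  55  54  76  91  72  51  11  11   9  12  14  14  16  15  13  14  10  11  12  77  91  90  89  91  89  91  91  93
300  94  94  92  64  58  56  56  92  89  54  13  17  15  12  13  13  18  13  13  12  17  16  13  81  90  92  90  90  91  90  90  92
308  94  95  95  89  56  58  57  68  92  32  13  14  14  12  12  10  16  12  12  14  14  14  17  57  92  93  91  90  92  90  91  92
316  93  93  94  93  81  54  56  56  88  16  14  12  12  10  12  10  14  10  11  12  12  15  16  25  93  93  93  95  95  94  93  95
324  91  88  89  90  89  53  55  53  49  12  16  14  10  11  10  10  16  12  11  11  12  15  15  15  85  91  92  91  90  92  93  93
```

The paddle shows at rows 225–288 and cols 290–355, where the model predicts it. I go down to contact and press.

```bash
python3 -m handwheel '[[-1,0.2,0,2,0,0,0],[-1,0,0,1.5,0,0,0],[-1,0,0,0.5,0,0,0],[-1,0,0,0,0,0,0],[-1,0,0,0,0,0,0]]' 40 | grep -E "pos|force"|tr '\n' ' '; for i in 1 2 3 4; do python3 -m handwheel '[[-1,0,0,0.3,0,0,0],[-1,0,0,0.3,0,0,0],[-1,0,0,0,0,0,0]]' 40 | grep -E "pos|force"|tr '\n' ' '; echo; done
```

```text
tool_pos: [465.9, -28.0, 100.2] ft_force: [0.2, 0.8, 0.1] grip_force: 0.0 tool_pos: [465.8, -28.0, 94.1] ft_force: [-0.7, 0.2, 0.2] grip_force: 0.0 
tool_pos: [465.2, -27.9, 87.5] ft_force: [1.0, -0.9, 0.7] grip_force: 0.1 
tool_pos: [465.5, -28.0, 81.7] ft_force: [0.7, -0.6, 0.7] grip_force: 0.9 
tool_pos: [465.4, -28.0, 75.4] ft_force: [0.6, -1.6, 0.7] grip_force: 1.0
```

```bash
for i in 1 2 3; do python3 -m handwheel '[[-1,0,0,0.3,0,0,0],[-1,0,0,0.3,0,0,0],[-1,0,0,0,0,0,0]]' 40 | grep -E "pos|force"|tr '\n' ' '; echo; done
python3 - <<'E'
from h import *
s=snapshot("scene"); q=snapshot("top")
for n,c in (("s",s),("t",q)):
  for k in("ram_seat","lift_pad","jack","jack_grip"):
    for d in place_of(c,k)[:2]: print(n,k,np.round(d["location"],1),round(d["conf"],2))
E
```

```text
tool_pos: [465.5, -28.0, 69.8] ft_force: [-1.6, -0.4, 5.7] grip_force: 2.8 
tool_pos: [465.5, -28.0, 63.8] ft_force: [-2.4, 0.2, 7.3] grip_force: 2.9 
tool_pos: [465.3, -28.1, 57.8] ft_force: [-2.5, -0.4, 7.2] grip_force: 3.0 
s ram_seat [649.3 -15.1  73.5] 0.44
s lift_pad [655.4  -8.3  98.3] 0.77
s jack [655.4 -12.6   4.9] 0.61
s jack [6.208e+02 4.524e+02 1.000e-01] 0.46
s jack_grip [591.3 -18.4  44.9] 0.95
s jack_grip [674.7 365.4   4.6] 0.65
t ram_seat [ 6.54e+02 -1.42e+01  2.00e-01] 0.18
t lift_pad [656.5 -10.1  97.7] 0.88
t jack [654.2 -14.8   0.9] 0.86
t jack [ 5.117e+02  4.794e+02 -4.000e-01] 0.64
```

The bed is lifting (pad at about 98). I continue to the stop.

```bash
for i in 1 2 3 4 5; do python3 -m handwheel '[[-1,0.06,0,0.3,0,0,0],[-1,0.06,0,0.3,0,0,0],[-1,0,0,0,0,0,0]]' 40 | grep -E "pos|force"|tr '\n' ' '; echo; done
```

```text
tool_pos: [464.5, -28.2, 51.9] ft_force: [-1.1, -0.7, 6.4] grip_force: 3.1 
tool_pos: [463.8, -28.2, 46.2] ft_force: [0.6, -0.4, 6.2] grip_force: 3.1 
tool_pos: [463.2, -28.3, 40.5] ft_force: [1.6, 0.9, 6.9] grip_force: 3.2 
tool_pos: [462.8, -28.4, 35.0] ft_force: [2.8, 0.4, 7.8] grip_force: 3.6 
tool_pos: [462.3, -28.5, 29.4] ft_force: [4.1, 0.9, 8.1] grip_force: 3.6
```

```bash
for i in 1 2 3; do python3 -m handwheel '[[-1,0.02,0,0.15,0,0,0],[-1,0,0,0.1,0,0,0]]' 40 | grep -E "pos|force"|tr '\n' ' '; echo; done
python3 - <<'E'
from h import *
s=snapshot("scene"); q=snapshot("top")
for n,c in (("s",s),("t",q)):
  for k in("ram_seat","lift_pad","jack","jack_grip"):
    for d in place_of(c,k)[:1]: print(n,k,np.round(d["location"],1),round(d["conf"],2))
st()
E
```

```text
tool_pos: [462.5, -28.6, 28.1] ft_force: [-2.8, 2.0, 22.5] grip_force: 11.5 
tool_pos: [462.7, -28.6, 26.9] ft_force: [-8.2, 3.9, 35.8] grip_force: 18.8 
tool_pos: [462.8, -28.6, 25.7] ft_force: [-15.4, 4.1, 50.4] grip_force: 26.1 
s ram_seat [649.8 -19.3  87. ] 0.4
s lift_pad [653.   -9.6 113.6] 0.96
s jack [656.  -14.8   3.9] 0.65
s jack_grip [591.5 -18.3  44.5] 0.92
t lift_pad [653.7 -11.  115.9] 0.61
t jack [651.7 -15.    3.8] 0.68
t jack_grip [595.5 -19.1  48.3] 0.73
{'time': 29.83, 'tool_pos': [462.85, -28.63, 26.0], 'tcp_rot': [-179.95, 0.38, -175.79], 'ft_force': [-14.31, 4.83, 46.53], 'finger_gap': 0.22, 'grip_force': 24.18, 'joint_pos': [-9.91, -4.01, 117.26, 0.04, 66.36, -104.14]}
```

Stop reached (pad about 114) and held. Now I let the handle come all the way up.

```bash
python3 -m handwheel '[[-1,0,0,-0.3,0,0,0],[-1,0,0,-0.5,0,0,0],[-1,-0.1,0,-0.6,0,0,0],[-1,-0.1,0,-0.8,0,0,0],[-1,-0.1,0,-0.8,0,0,0],[-1,-0.1,0,-0.8,0,0,0],[-1,-0.1,0,-0.8,0,0,0],[-1,0,0,-0.8,0,0,0],[-1,0,0,-0.8,0,0,0],[-1,0,0,-0.8,0,0,0],[-1,0,0,-0.6,0,0,0],[-1,0,0,-0.2,0,0,0]]' 40
python3 -m handwheel '[[-1,0,0,-0.2,0,0,0],[-1,0,0,0,0,0,0],[-1,0,0,0,0,0,0],[-1,0,0,0,0,0,0],[-1,0,0,0,0,0,0],[-1,0,0,0,0,0,0]]' 40
python3 - <<'E'
from h import *
s=snapshot("scene"); q=snapshot("top"); w=snapshot("wrist")
for n,c in (("s",s),("t",q),("w",w)):
  for k in("ram_seat","lift_pad","jack","jack_grip"):
    for d in place_of(c,k)[:1]: print(n,k,np.round(d["location"],1),round(d["conf"],2))
im=w["image"].astype(int); m=(im[:,:,0]-im[:,:,2])[:,322]
print([ (r,int(m[r])) for r in range(180,330,6)])
for x,z in((-184,103),(-161,93),(-207,112)): print(proj(w,[651.5+x*.9973,-14.7+x*.0732,z]))
E
```

```text
time: 30.83
tool_pos: [463.7, -28.1, 99.1]
tcp_rot: [180.0, -0.0, -175.8]
ft_force: [-0.5, 0.6, -0.8]
finger_gap: -0.1
grip_force: 0.0
time: 31.33
tool_pos: [463.7, -28.1, 100.2]
tcp_rot: [180.0, -0.0, -175.8]
ft_force: [-0.1, 0.2, -0.4]
finger_gap: -0.3
grip_force: 0.0
s ram_seat [649.1 -14.9  57.7] 0.5
s lift_pad [653.3  -9.9  88.7] 0.65
s jack [653.2 -10.3   5.2] 0.69
s jack_grip [592.6 -20.9  46.3] 0.89
t lift_pad [653.3 -12.9  92.2] 0.73
t jack [651.8 -17.1   4.6] 0.94
t jack_grip [592.2 -17.8  48.3] 0.9
w jack_grip [593.2 -19.5  47.5] 0.6
[(180, 81), (186, 78), (192, 85), (198, 87), (204, 90), (210, 25), (216, 12), (222, 12), (228, 12), (234, 10), (240, 10), (246, 9), (252, 11), (258, 72), (264, 91), (270, 77), (276, 77), (282, 79), (288, 19), (294, 17), (300, 15), (306, 16), (312, 14), (318, 14), (324, 13)]
[320.1 299.7]
[320.1 331.5]
[320.1 260.9]
```

The handle is up (paddle edge at the same offset as before) and the bed is on its rest at about 91. Now the final press.

```bash
python3 -m handwheel '[[-1,0,0,0.8,0,0,0],[-1,0,0,0.8,0,0,0],[-1,0,0,0.6,0,0,0],[-1,0,0,0.6,0,0,0],[-1,0,0,0.6,0,0,0],[-1,0,0,0.6,0,0,0],[-1,0.05,0,0.6,0,0,0],[-1,0.05,0,0.6,0,0,0],[-1,0.05,0,0.6,0,0,0],[-1,0.05,0,0.6,0,0,0],[-1,0,0,0.4,0,0,0],[-1,0,0,0,0,0,0]]' 40
for i in 1 2; do python3 -m handwheel '[[-1,0,0,0.1,0,0,0],[-1,0,0,0.1,0,0,0],[-1,0,0,0,0,0,0]]' 40 | grep -E "pos|force"|tr '\n' ' '; echo; done
```

```text
time: 33.08
tool_pos: [461.5, -28.3, 31.7]
tcp_rot: [180.0, -0.1, -175.8]
ft_force: [-2.4, -0.4, 7.6]
finger_gap: -0.5
grip_force: 3.7
tool_pos: [461.6, -28.3, 30.2] ft_force: [-3.8, -0.3, 6.6] grip_force: 3.8 
tool_pos: [461.7, -28.3, 28.8] ft_force: [-7.4, 0.7, 13.7] grip_force: 7.3
```

```bash
python3 -m handwheel '[[-1,0,0,0.05,0,0,0],[-1,0,0,0,0,0,0],[-1,0,0,0,0,0,0],[-1,0,0,0,0,0,0],[-1,0,0,0,0,0,0]]' 40 | grep -E "pos|force"
python3 - <<'E'
from h import *
s=snapshot("scene"); q=snapshot("top")
for n,c in (("s",s),("t",q)):
  for k in("ram_seat","lift_pad","jack","jack_grip"):
    for d in place_of(c,k)[:1]: print(n,k,np.round(d["location"],1),round(d["conf"],2))
st(); print(hand_in())
E
```

```text
tool_pos: [461.8, -28.3, 28.6]
ft_force: [-7.5, -0.5, 16.1]
grip_force: 8.4
s ram_seat [651.6 -16.4  82.7] 0.39
s lift_pad [655.2  -9.  115.8] 0.91
s jack [654.3 -13.6   3.9] 0.69
s jack_grip [592.7 -19.5  46.5] 0.78
t lift_pad [653.4 -10.4 112.4] 0.87
t jack [650.8 -16.9   5.8] 0.84
t jack_grip [592.3 -20.   45.3] 0.62
{'time': 34.5, 'tool_pos': [461.77, -28.32, 28.65], 'tcp_rot': [-180.0, -0.05, -175.8], 'ft_force': [-8.4, -0.58, 16.15], 'finger_gap': 0.26, 'grip_force': 8.36, 'joint_pos': [-9.85, -3.96, 116.91, -0.02, 67.1, -104.05]}
the job is handed in; nothing more can be done
None
```

I handed the job in at 34.5 s with the tall collar on the jack, the trial stroke done, and the handle pressed to its stop at about 16 N; the cameras put the lift pad at about 113 mm, but no verdict came back.

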